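# Load the tile tote and hold its telescoping handle drawn out

### The job

Collect the two small finished tiles from the polisher's catch tray and set them down flat inside the plywood tote without dropping them, leaving the big tile drying on the turntable and everything else where it is. Then press the tote's lock button right down (it stays down), take the wooden grip of its telescoping handle and pull it straight up past the first stop to the second, where both sections are fully drawn out. The handle springs back if let go, so finish while still holding the grip there, ready for carrying.

Things in the scene. Friction and masses are not known exactly. Their poses are not given: they have to be found in the camera images.
- tote: Open plywood tote screwed to the shelf. Origin: centre of the box's underside; x points to its handle end (away from the robot), z up. Box 180 x 190 mm (x, y), 55 tall, walls and floor 5: inside x -85 to 85, y -90 to 90. Beyond it an aluminium lock housing, x 90 to 146, y -95 to 95, top at 50 mm, carries the handle post at (120, 30) and the lock button at (120, -60).
- button_top (a point): Centre of the top of the round steel lock button (24 mm across) in a 38 mm dark collar on the tote's housing; 73 mm above the shelf before pressing. Pressed straight down 8 mm with about 3 N, it stays down, 4 mm above its collar. The near end of the grip is 52 mm away in the tote's +y; the grip's top is 43 mm higher.
- lock_button (a joint): Travel of the lock button, m: 0 up (handle locked), 0.008 fully down (handle free). It counts as pressed above 0.006.
- grip: Wooden bar grip of the handle, 76 mm long along the tote's y, 22 mm thick (tote's x), 22 mm high, on a 17 mm vertical tube. Origin: its centre, 105 mm above the shelf with the handle down. Below it are 44 mm free down to the housing (26 mm over the 29 mm wide collar at the tube). Pinch it from above across its thickness. It moves straight up, 100 mm in all.
- handle_upper (a joint): Extension of the upper handle section, m, 0 to 0.040. It draws out first (about 3 to 5 N); its end is the first stop. Springs back.
- handle_lower (a joint): Extension of the lower handle section, m, 0 to 0.060. It follows after the first stop (about 6 to 10 N); its end is the second stop. Springs back when let go. Fully out: both joints at their ends, grip centre 205 mm above the shelf.
- tray: Low aluminium catch tray fixed to the shelf on the other side of the turntable. Origin: centre of its underside; x points to the polisher (roughly away from the robot). 250 x 150 mm outside (x, y), 14 mm tall, walls and floor 4 mm. The grey polisher spans x 132 to 238, y -75 to 75, 55 mm tall, with a white hood up to 86 mm on it.
- tile_a: Small finished tile, 46 x 46 x 14 mm, 50 to 100 g, white crackle glaze on terracotta, lying flat in the catch tray on its 4 mm floor, at its end nearer the robot. Origin: centre of the underside; sides along x and y, turned up to 0.3 rad from the tray's.
- tile_b: The second small finished tile, same as tile_a, in the tray nearer the polisher; the tiles' centres lie 85 mm or more apart.
- drying_tile: Bystander: big tile 70 x 70 x 11 mm lying on the turntable (aluminium disc 150 mm across, top 28 mm above the shelf), which turns freely. Origin: centre of its underside.
- dropper: Bystander: amber glass dropper bottle, 34 mm across, 90 mm tall, standing. Origin: centre of its underside.
- cup: Bystander: porcelain mixing cup, 68 mm across the rim, 55 mm tall. Origin: centre of its underside.
- stand: Bystander: wooden tile stand, 60 x 90 mm, 72 mm tall. Origin: centre of its underside.
- glaze_jar: Bystander: small white jar with a cork lid, 52 mm across, 55 mm tall. Origin: centre of its underside.
There are look-alikes about, which are no part of the job. Leave any black or red look-alike of the tile_a alone.

How it is judged:
By the outcome, as a careful person would: the job done as asked, in the order asked, and still so for the second after the job is handed in, while the arm keeps its last pose, push and grip.
It also fails if it takes over 72 s, if anything falls off the work surface, if the arm or the gripper's body presses on something with over 40 N, if the wrist force passes 120 N, or if a joint passes its speed limit or range.

### The arm

A 6-joint arm with a two-finger parallel gripper is mounted at the origin on the work surface. World frame = base frame: x ahead of the robot, y to its left, z up, the work surface at z = 0. Lengths are in m, angles in rad, forces in N, time in s.
With the tool pointing down it reaches from about 0.225 to 0.725 m from the base axis. Payload 3.1 kg.
Tool frame: the origin (TCP) lies on the centre line of the jaws, within the pads' length; the fingertips stand 25 mm ahead of it and the grasp point (between the pads) lies 6 mm ahead of it (r.tips_ahead is the distance from the TCP to the fingertips, in m); z points along the fingers, y is the line along which they close (so a half turn about z gives the same grasp; the last joint's range is limited). The gripper opens to 85 mm and grips with 20 to 120 N. Pads are 22 mm wide; open, the fingers measure 114 mm over their backs; the gripper's body (76 mm by 85 mm) begins 54 mm behind the grasp point. The pads swing forward as they close: fully open they stand 13 mm farther back than shut.
Start: joints at [-1.302, 0.048, 0.099, 1.622, 0, 1.443], TCP at [0.203, -0.484, 0.256] pointing down, gripper open.
Joint ranges: [-2.91, 2.91], [-0.99, 1.94], [-1.21, 1.42], [-2.12, 2.29], [-1.49, 1.47], [-3.14, 3.14]. Speed limits (rad/s): [2.79, 2.79, 3.14, 3.14, 3.14, 3.14].

### API

Orientations are given as [roll, pitch, yaw] about the fixed x, y, z axes, in that order (R = Rz(yaw) Ry(pitch) Rx(roll)).
In Python, from cell import r, imaging gives the robot as it stands. The module is installed in compiled form; this text tells all that it offers. Calls block until the motion is done:
- r.move_ptp(position, orientation): joint-space move of the TCP to a pose.
- r.move_linear(position, max_speed=0.15, orientation=None, guard=None): straight line of the TCP; orientation=None keeps the orientation; max_speed is the mean speed in m/s. With guard (N) it stops when the force on the tool has changed by that much, and returns True; else False.
- r.set_joints(angles): joint-space move.
- r.set_gripper(opening, newtons=None): finger opening in m; newtons is the grip in N (None keeps the last); returns when the fingers have stopped.
- r.dwell(seconds).
- r.ik(position, orientation): joint angles nearest the present ones, or None.
- imaging.get_image(name): name is "scene" or "top" or "wrist"; returns a dict with "img" (420x560x3 uint8, red, green, blue), "z_map" (420x560 float32, m along the optical axis (not along the pixel's ray), 0 where there is no reading), "fovy" (degrees; the focal length in pixels is half the picture's height over the tangent of half this angle, whatever the lens; pixels are square), "cx", "cy" (the principal point, pixels), "xyz" and "attitude" of the camera in the world. Camera axes: x right, y down, z forward; pixel columns grow to the right and rows downward; lengths in m; the calibration is good to about 2 mm. A picture is of the moment at which its call begins.
A pose or a line that the arm cannot do raises r.PlanningError and nothing moves.
- r.sign_off(): hands the job in; it is judged then, once.
Readings, each from a call of its own:
- r.get_time_s(): time.
- r.get_joint_positions(): joint angles.
- r.get_joint_vel(): joint speeds.
- r.get_tau(): joint torques, N m.
- r.get_eef_pos(): TCP position.
- r.get_tool_rot(): TCP orientation.
- r.get_contact_force(): force on the tool from outside, world axes, zero at the start.
- r.get_torque(): the same for the moment, N m.
- r.get_grip_width(): finger opening in m.
- r.get_finger_force(): force on a finger pad.
Only numpy, scipy, OpenCV 4.12 (cv2) and the standard library are available. Lean on these libraries where they do the work, as an engineer would, in place of code of your own. Each camera call takes 0.05 s, during which the arm holds its last target. There are 200 camera calls.

## Working session

There is one attempt and no reset: what is moved stays moved. The work goes in short steps, each a Python script; the robot and the scene stay as the last script left them, time stands still between calls to the robot, and variables do not carry over. Pictures are saved under pics/ and viewed, at most 10 in all, crops included, and the job is handed in when it is done.

```bash
mkdir -p pics
cat > h.py <<'E'
import numpy as np, cv2
from scipy.spatial.transform import Rotation as R
from cell import r, imaging
def cloud(d):
    z=d["z_map"]; h,w=z.shape; f=h/2/np.tan(np.radians(d["fovy"])/2)
    v,u=np.mgrid[:h,:w]
    c=np.dstack([(u-d["cx"])/f*z,(v-d["cy"])/f*z,z])
    p=c@R.from_euler("xyz",d["attitude"]).as_matrix().T+np.array(d["xyz"])
    p[z==0]=np.nan
    return p
def snap(n,f):
    d=imaging.get_image(n); cv2.imwrite(f"pics/{f}.png",d["img"][:,:,::-1]); np.savez(f"pics/{f}.npz",img=d["img"],p=cloud(d)); return d
E
python3 - <<'E'
from h import *
for n in("top","scene"):
    d=snap(n,n+"0"); print(n,d["fovy"],d["cx"],d["cy"],d["xyz"],d["attitude"])
print(r.get_tool_rot(),r.get_time_s())
a=cv2.imread("pics/top0.png");b=cv2.imread("pics/scene0.png")
cv2.imwrite("pics/t1.png",cv2.resize(a,(800,600),interpolation=cv2.INTER_CUBIC))
E
```

```text
top 43.72548827663327 277.4933202292731 202.1175516579523 [0.34100899 0.0604568  1.34386127] [-3.03434832 -0.00446623 -1.5869417 ]
scene 53.43389474273802 283.574704480355 207.9345152867402 [0.9442773  0.44136442 0.78575017] [-2.42577932  0.00900256  2.30386882]
[-3.13942639e+00 -3.05038665e-04  3.96806086e-01] 0.1
```

View pics/t1.png

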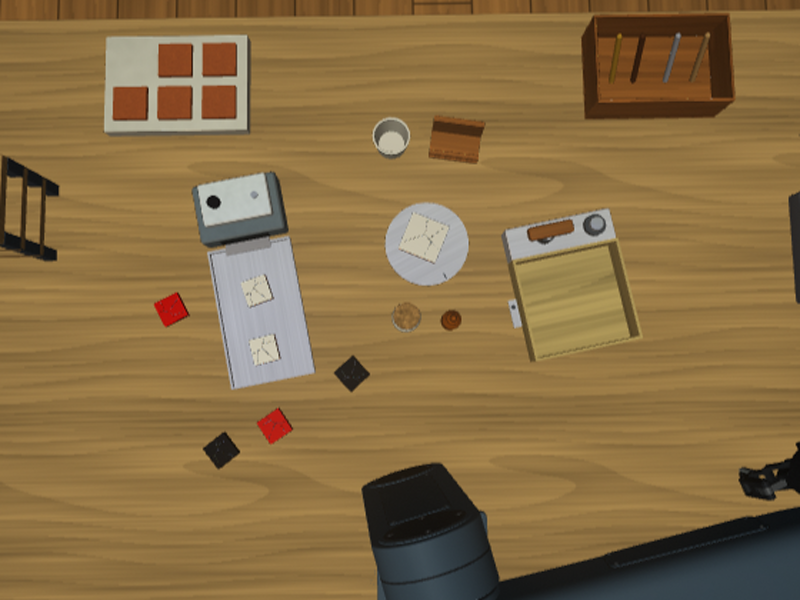

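View pics/scene0.png

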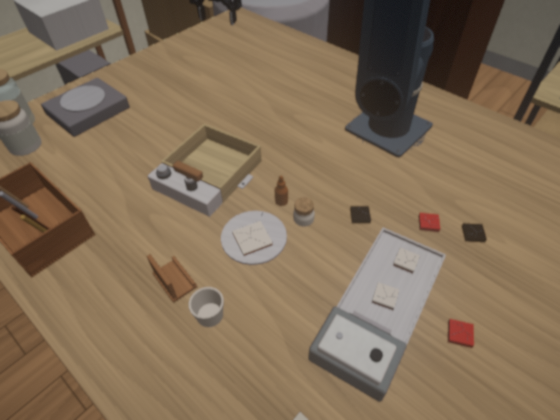

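In the top view (800x600), tile_a is the white crackle tile at (264,349) and tile_b the one at (256,290), both in the tray. The black ones at (351,373) and (221,450), the red ones at (171,309) and (275,425), and the big one at (424,237) are not wanted. The tote is at (573,285), the grip at (550,231) and the button at (594,224).

Run:
```python
from h import *
d=np.load("pics/top0.npz"); p=d["p"]; im=d["img"]; s=0.7
def fit(n,c,rad,zl,zh,m=None):
    u,v=[int(t*s) for t in c]; k=int(rad*s)
    q=p[v-k:v+k,u-k:u+k]; ii=im[v-k:v+k,u-k:u+k].astype(int)
    mk=(q[...,2]>zl)&(q[...,2]<zh)
    if m: mk&=m(ii)
    x=q[mk]; (c0,wh,a)=cv2.minAreaRect((x[:,:2]*1000).astype(np.float32))
    print(n,len(x),np.round(c0,1),np.round(wh,1),round(a,1),"z",np.round(np.percentile(x[:,2],[5,50,95])*1000,1),"mean",np.round(x.mean(0)*1000,1))
warm=lambda i:(i[...,0]-i[...,2]>12)&(i[...,0]>150)
fit("a",(264,349),24,.01,.03,warm);fit("b",(256,290),24,.01,.03,warm)
fit("tray",(262,315),85,.009,.025,lambda i:abs(i[...,0]-i[...,2])<300)
fit("toterim",(573,300),80,.045,.075)
fit("grip",(550,231),35,.095,.13)
fit("btn",(594,224),16,.066,.085)
fit("housing",(556,235),60,.042,.0525)
fit("drying",(424,237),35,.034,.05)
fit("dropper",(451,320),16,.06,.11);fit("jar",(406,317),20,.04,.07)
fit("shelf",(460,400),20,-.05,.05)
# z at patches in the tote floor / tray floor
for c in [(573,300),(235,345),(440,215)]:
    print(c,np.round(p[int(c[1]*s),int(c[0]*s)]*1000,1))
a=cv2.imread("pics/top0.png")[190:270,140:240]; b=cv2.imread("pics/top0.png")[140:260,345:455]
cv2.imwrite("pics/crop.png",np.hstack([cv2.resize(a,(400,320)),cv2.resize(b,(350,320))]))
```

```text
a 312 [379.7 288.9] [45.7 46.3] 14.2 z [12.8 17.1 21.9] mean [379.8 288.8  17.1]
b 292 [485.4 302.7] [46.2 44.2] 18.6 z [13.4 17.1 21.6] mean [485.1 302.7  17.1]
tray 1588 [443.1 300.3] [285.1 287.2] 6.0 z [ 9.9 15.5 22.8] mean [450.8 298.3  15.8]
toterim 1823 [ 484.8 -254.2] [236.  192.4] 11.3 z [46.3 51.4 61.6] mean [ 521.6 -244.9   52.5]
grip 317 [ 569.  -206.2] [22.7 77. ] 10.8 z [106.  114.2 119.2] mean [ 567.7 -205.   113.8]
btn 78 [ 586. -293.] [22.  28.4] 3.3 z [67.5 72.2 76.3] mean [ 585.7 -294.    72. ]
housing 1084 [ 545.5 -241.8] [114. 192.] 12.4 z [44.3 49.  52.1] mean [ 565.  -228.9   48.8]
drying 728 [579.5  10. ] [94.7 99.9] 75.0 z [34.7 38.5 42.6] mean [572.3   3.6  38.6]
dropper 59 [425.6 -41.9] [17.2 19.7] 89.0 z [65.6 71.1 90.3] mean [425.2 -41.3  74.7]
jar 279 [432.   36.7] [43.9 45.1] 43.5 z [49.7 54.4 59. ] mean [432.2  36.9  54.5]
shelf 781 [285.9 -56.8] [69.7 68.3] 89.1 z [-4.8 -0.4  3.9] mean [285.9 -56.6  -0.4]
(573, 300) [ 459.9 -265.6    2.8]
(235, 345) [389.9 343.4   3.9]
(440, 215) [615.5 -27.9  27.3]
```

View pics/crop.png

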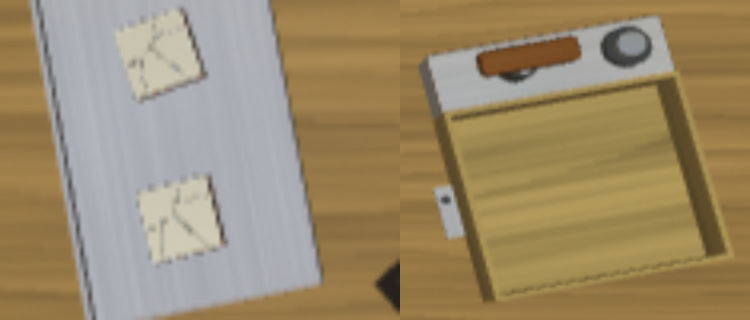

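The crops confirm two white crackle tiles in the tray, and the tote with the grip and button at its far end. The numbers agree: the tote origin is near (457,-260) mm with yaw of about 11.3°. That predicts the grip at (569,-207) and the button at (587,-295), against (569,-206) and (586,-293) measured. I'll move above tile_a and look from close by.

Run:
```python
from h import *
print(r.tips_ahead)
th=np.radians(14.2)
for y in(th,th+np.pi,th-np.pi):
    q=r.ik([.38,.289,.2],[np.pi,0,y]); print(y,None if q is None else np.round(q,2))
for y in(np.radians(101.3),np.radians(-78.7)):
    q=r.ik([.45,-.22,.2],[np.pi,0,y]); print(y,None if q is None else np.round(q,2))
r.move_ptp([.43,.295,.22],[np.pi,0,th])
r.set_gripper(.06,40)
d=snap("wrist","w1"); print(d["xyz"],r.get_eef_pos(),r.get_grip_width(),r.get_time_s(),r.get_contact_force())
p=np.load("pics/w1.npz")["p"]; im=d["img"].astype(int)
m=(abs(p[...,2]-.018)<.008)&(im[...,0]-im[...,2]>12)&(im[...,0]>150)
n,l,st,_=cv2.connectedComponentsWithStats(m.astype(np.uint8))
for k in range(1,n):
    if st[k,4]>800:
        x=p[l==k]; print(st[k],[np.round(t,1) for t in cv2.minAreaRect((x[:,:2]*1000).astype(np.float32))],np.median(x[:,2]))
```

```text
0.025
0.24783675378319478 [ 0.51 -0.08 -0.14  1.51  0.   -2.88]
3.389429407372988 [ 0.51 -0.08 -0.14  1.51  0.    0.26]
-2.893755899806598 [ 0.51 -0.08 -0.14  1.51  0.    0.26]
1.7680185322702557 [-0.59 -0.02 -0.08  1.51  0.    0.78]
-1.3735741213195374 [-0.59 -0.02 -0.08  1.51  0.   -2.36]
[0.49961023 0.31251819 0.33775296] [0.43003224 0.29494272 0.21997865] 0.0598534645373781 4.1417 [-0.71736596 -0.39782515  0.30460409]
[  81   79   64   62 2593] [array([457.6, 458.9]), array([46.1, 46.1]), np.float64(26.9)] 0.014239346964608601
[ 259   91   54   56 2614] [array([488.6, 305. ]), array([45.6, 45.7]), np.float64(19.1)] 0.018089370677622618
[ 250  207   47   44 1995] [array([383.2, 291.2]), array([46.6, 45.7]), np.float64(14.9)] 0.018107087362913
[ 234  321   52   43 1365] [array([248.3, 273.2]), array([46.1, 45.4]), np.float64(33.9)] 0.01413405820742486
```

View pics/w1.png

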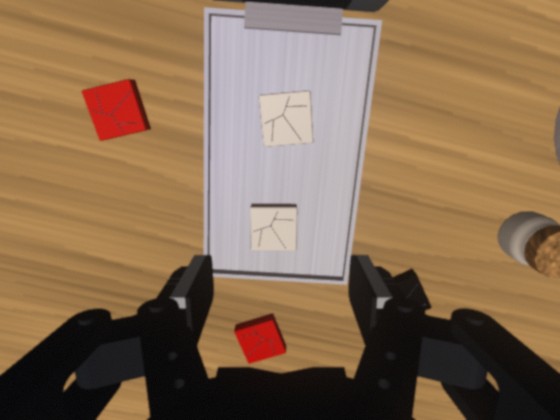

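The wrist view shows tile_b at (286,118) and tile_a at (273,228) in the tray, with red look-alikes at (115,110) and (261,339). The tops are at 18 mm as expected. The wrist and top estimates agree to about 3 mm, so I'll use the mean and pick tile_a.

```bash
cat >> h.py <<'E'
TO=np.array([457.3,-259.7])/1000; TY=np.radians(11.3)
def tote(x,y): return TO+R.from_euler("z",TY).as_matrix()[:2,:2]@[x,y]
def pick(xy,yaw):
    o=[np.pi,0,yaw]
    r.move_ptp([*xy,.10],o); r.set_gripper(.058,40)
    r.move_linear([*xy,.045],.12); 
    hit=r.move_linear([*xy,.0265],.02,guard=3); z=r.get_eef_pos()[2]; print("hit",hit,z)
    r.move_linear([*xy,z+.0035],.05)
    r.set_gripper(.03,40); print("w",r.get_grip_width(),"F",r.get_finger_force(),r.get_contact_force())
    r.move_linear([*xy,.16],.12); print("lifted",r.get_grip_width(),r.get_finger_force(),r.get_time_s())
    return z+.0035-.004
E
python3 - <<'E'
from h import *
h=pick([.3815,.290],np.radians(14.5)); open("ha","w").write(str(h))
d=snap("wrist","w2")
E
```

```text
hit False 0.026630525820535617
w 0.044610902304995655 F 42.55348205566406 [-0.295842   -0.27154918  2.65689184]
lifted 0.045311159825912675 42.22647160291672 8.3667
```

View pics/w2.png

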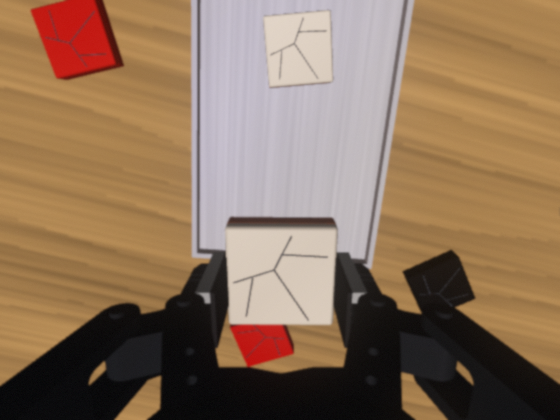

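The tile is held squarely (280,270). I'll place it in the tote, then do tile_b.

```bash
cat >> h.py <<'E'
def place(xy,yaw,h):
    o=[np.pi,0,yaw]
    r.move_ptp([*xy,.20],o)
    r.move_linear([*xy,.008+h],.12)
    hit=r.move_linear([*xy,h+.0025],.015,guard=2.5); print("down",hit,r.get_eef_pos(),r.get_contact_force())
    r.set_gripper(.060,40); r.move_linear([*xy,.18],.15); print("t",r.get_time_s())
E
python3 - <<'E'
from h import *
r.move_linear([.3815,.29,.2],.15)
place(tote(-.015,-.043),TY+np.pi/2,float(open("ha").read()))
h=pick([.487,.304],np.radians(18.9)); open("hb","w").write(str(h))
E
```

```text
down True [ 0.45172876 -0.30543426  0.0316991 ] [-0.1650787   0.37029183  5.34462075]
t 15.1
hit False 0.026709480940796775
w 0.04471290088949746 F 42.86555081605911 [-0.40692204  0.12392004  1.93183377]
lifted 0.04487400313792971 42.545067965984344 21.825
```

Run:
```python
from h import *
r.move_linear([.487,.304,.2],.15)
place(tote(-.015,.043),TY+np.pi/2,float(open("hb").read()))
# look at housing with camera facing it
xy=tote(.03,-.01); r.move_ptp([*xy,.24],[np.pi,0,TY])
d=snap("wrist","w3"); p=np.load("pics/w3.npz")["p"]; im=d["img"].astype(int)
def rep(n,m):
    k,l,st,_=cv2.connectedComponentsWithStats(m.astype(np.uint8))
    for i in range(1,k):
        if st[i,4]>400:
            x=p[l==i]; print(n,st[i],[np.round(t,1) for t in cv2.minAreaRect((x[:,:2]*1000).astype(np.float32))],np.round(np.percentile(x[:,2],[5,50,95])*1000,1))
z=p[...,2]
rep("grip",(z>.1)&(z<.125)); rep("btn",(z>.066)&(z<.082)); rep("tile",(z>.012)&(z<.03)&(im[...,2]>150))
print("pred grip",tote(.12,.03),"btn",tote(.12,-.06),r.get_time_s())
```

```text
down True [ 0.43493845 -0.22103897  0.03177905] [0.46531095 0.5366781  3.52798603]
t 28.7
grip [ 163   51  115   37 4153] [array([ 572.9, -205. ]), array([22.1, 75.7]), np.float64(11.3)] [112.4 115.8 117.1]
btn [329  58  32  33 791] [array([ 590.3, -293.3]), array([22.9, 23. ]), np.float64(55.2)] [71.3 72.9 74.1]
btn [  4 194  28  24 429] [array([430.7, -42.5]), array([20.5, 18.2]), np.float64(29.1)] [67.2 71.4 80.1]
tile [   0    0   90  125 6899] [array([545.9, -38. ]), array([ 64.1, 132.3]), np.float64(65.9)] [27.  28.3 29.5]
tile [ 206  200   46   41 1777] [array([ 434.7, -218.8]), array([45. , 45.6]), np.float64(11.1)] [18.  19.1 20.3]
tile [ 290  200   45   42 1743] [array([ 451.2, -303.5]), array([44.3, 45.4]), np.float64(10.1)] [17.9 19.  20.2]
pred grip [ 0.56909537 -0.20676802] btn [ 0.58673053 -0.29502334] 30.1417
```

View pics/w3.png

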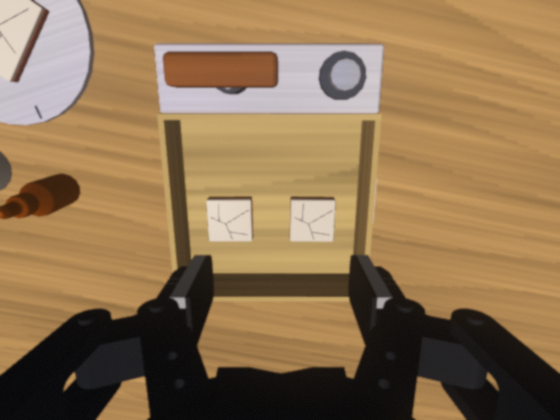

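Both tiles lie flat in the tote at (230,220) and (312,220), with tops at 19 mm = 5+14. The grip is at (220,70) and the button at (345,75). Next I press the button with the fingers shut, closing axis along the tote's x so they stay clear of the grip.

Run:
```python
from h import *
B=[.5885,-.294]; o=[np.pi,0,TY+np.pi/2]
r.move_ptp([*B,.2],o); r.set_gripper(0,40)
r.move_linear([*B,.106],.12)
f0=r.get_contact_force()
for z in (.0925,.0895,.0880,.0870):
    hit=r.move_linear([*B,z],.02,guard=14); f=r.get_contact_force()-f0
    print(z,hit,r.get_eef_pos().round(4),f.round(1),r.get_time_s())
    if hit or f[2]>12: break
r.move_linear([*B,.2],.15)
d=snap("wrist","w4"); p=np.load("pics/w4.npz")["p"]
print(r.get_time_s())
```

```text
0.0925 False [ 0.5887 -0.2941  0.0925] [-0.6 -1.6  1. ] 33.8583
0.0895 False [ 0.5887 -0.2941  0.0901] [-1.4 -0.8  2.6] 34.1583
0.088 False [ 0.5887 -0.2941  0.09  ] [-1.9  0.3  7.3] 34.4083
0.087 False [ 0.5887 -0.2941  0.09  ] [-4.2  1.2 10.1] 34.6583
35.6083
```

The tips bottomed out at 65 mm (8 mm of travel) and the force rose to 10 N, so the button is down. Now the grip.

Run:
```python
from h import *
G=[.5713,-.2056]; o=[np.pi,0,TY+np.pi/2]
p=np.load("pics/w4.npz")["p"]; z=p[...,2]; m=(z>.1)&(z<.125)
x=p[m]; 
if len(x)>300: print([np.round(t,1) for t in cv2.minAreaRect((x[:,:2]*1000).astype(np.float32))])
r.move_ptp([*G,.2],o); r.set_gripper(.06,80)
print(r.move_linear([*G,.130],.12),r.move_linear([*G,.109],.05,guard=6),r.get_eef_pos())
r.set_gripper(.0,80); print(r.get_grip_width(),r.get_finger_force(),r.get_contact_force().round(1))
z0=r.get_eef_pos()[2]; f0=r.get_contact_force()
for dz in (.02,.039,.06,.098):
    hit=r.move_linear([*G,z0+dz],.05,guard=20); f=r.get_contact_force()-f0
    print(dz,hit,r.get_eef_pos().round(4),f.round(1),r.get_grip_width(),r.get_time_s())
    if hit: break
```

```text
[array([ 573. , -206.6]), array([22. , 72.2]), np.float64(11.2)]
False False [ 0.57099965 -0.20546307  0.1084904 ]
0.020579223334994533 78.7939989566803 [2.6 0.7 1.9]
0.02 False [ 0.5722 -0.2056  0.1297] [ 3.2  0.1 -4.7] 0.020836078474780487 38.9583
0.039 False [ 0.5721 -0.2055  0.1484] [ 2.4  0.3 -5.2] 0.020571022796918446 39.4917
0.06 False [ 0.5721 -0.2055  0.1685] [ 3.1 -0.9 -7.7] 0.021171080456914324 40.0583
0.098 False [ 0.572  -0.2056  0.2055] [ 4.8 -0.4 -9.1] 0.020998799376278788 40.9667
```

Both sections are moving. I'll pull into the second stop until the force jumps, then check.

Run:
```python
from h import *
e=r.get_eef_pos(); f0=r.get_contact_force()
for z in np.arange(.2085,.2165,.001):
    r.move_linear([.5713,-.2056,z],.02,guard=20); f=r.get_contact_force()
    print(round(z,4),r.get_eef_pos().round(4)[2],f.round(1)[2])
    if f[2]<-22: break
r.dwell(.5); print(r.get_contact_force().round(1),r.get_eef_pos().round(4),r.get_grip_width(),r.get_time_s())
d=snap("scene","s5"); p=np.load("pics/s5.npz")["p"]
im=cv2.imread("pics/s5.png")[80:260,100:340]; cv2.imwrite("pics/s5c.png",cv2.resize(im,(800,600),interpolation=cv2.INTER_CUBIC))
```

```text
0.2085 0.2059 -7.7
0.2095 0.2067 -7.8
0.2105 0.2076 -9.2
0.2115 0.2086 -8.6
0.2125 0.2096 -8.9
0.2135 0.21 -10.0
0.2145 0.2101 -13.8
0.2155 0.2101 -15.8
0.2165 0.2102 -18.2
[  9.4  -1.6 -18.6] [ 0.5719 -0.2054  0.2102] 0.020785639027742588 43.7167
```

View pics/s5c.png

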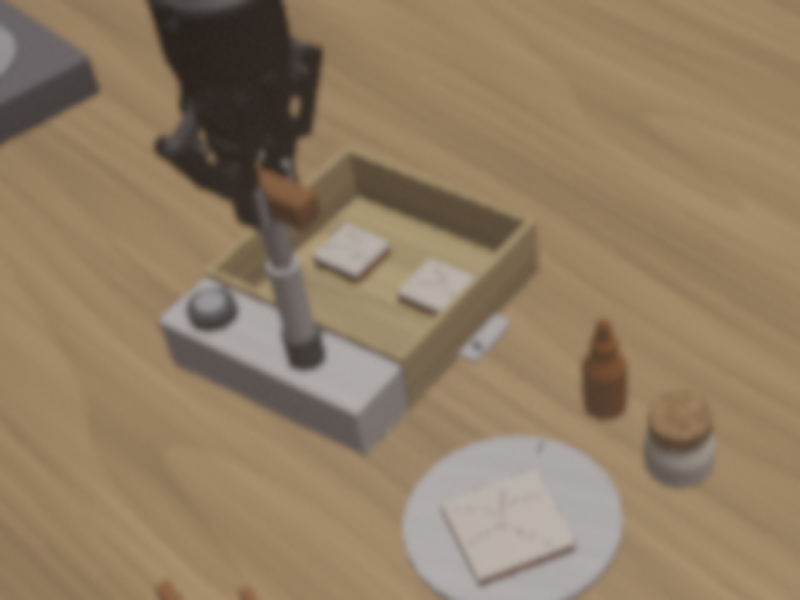

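The picture shows both handle sections drawn out (290,200–360) with the grip held at (285,195), the button down at (212,305), and both tiles flat in the tote. The tool stopped hard at TCP z = 0.210, about 100 mm of travel, while holding an 18 N pull.

```bash
python3 -c "
from cell import r
print(r.sign_off())"
```

```text
the job is handed in; nothing more can be done
None
```

The job is handed in: both small tiles lie flat in the tote, the lock button is pressed down, and the arm is holding the handle at its second stop, with the last clock reading 43.7 s of the 72 s allowed.

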